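# Load the wax melter and fit its push-to-start knob

## Task

Get the wax melter going: tip the four wax blocks off the loading tray into the melter's pot (lift the tray by its wooden grip; do not touch the wax with the fingers), then set the empty tray down flat on the table. Fit the loose black knob onto the D-shaped spindle on the melter's control box, turned so that its flat matches the spindle's flat and pushed fully home, then press it all the way in against the spring: it is a push-to-start control, so finish while still holding the knob pressed in. Leave the cup, the pump jug and the pink bottle alone.

Things in the scene. Friction and masses are not known exactly. Their poses are not given: they have to be found in the camera images.
- melter: teal wax melter, fixed to the table: round pot with a control box beside it. Origin: pot axis, on the table; z up. The control box lies towards its -y: 104 mm (x) by 112 mm (y), centred 134 mm from the pot axis, top 64 mm above the table. Two dark carrying lugs stick out to 105 mm radius, 58 mm high, at 45 and 135 degrees from +x
- pot_in (a point): centre of the pot's inner floor, 24 mm above the table. Pot: inside radius 75 mm, outside 85 mm
- pot_rim (a point): centre of the pot's mouth, level with its steel rim, 87 mm above the table
- spindle_tip (a point): tip of the upright steel D spindle on the control box, 27 mm above the box top (91 mm above the table) when not pressed. Axes turn with it: z up, +x from the axis to the flat. Diameter 10 mm, flat 2.5 mm from the axis, tip chamfered 1.8 mm. The black dial disc at its foot (51 mm wide, 2 mm high) turns with it; its white line points the same way as the flat
- spindle (a joint): how far the spindle is pressed in, in m: 0 out, 0.006 fully in (stop). A spring pushes it out with about 3.5 N at the start of the stroke and 7.7 N fully in
- dial (a joint): turn of spindle and dial relative to the melter, rad, counter-clockwise from above; 0: flat towards the melter's +x. Stiff (0.25 N m): it stays put while the knob is pushed on
- knob: loose black bar knob, standing upright, 37 mm high, 50 g. Origin: centre of its underside; z up. Skirt 44 mm across, tapering to 28 mm at 19 mm height. Underneath a D bore, 16 mm deep, 11.6 mm wide, its flat 3.2 mm from the axis on the +x side (under the white-marked end): 0.7 mm clearance all round, chamfered mouth
- knob_grip (a point): middle of the knob's bar grip, 28 mm above its underside. The bar has flat sides, 40 mm long (along x), 12 mm thick (along y), from 19 to 37 mm height; a white line on its top and end marks the +x end
- knob_seat (a point): ceiling of the knob's bore, on its axis 16 mm above its underside. Fully home it rests on the spindle tip (underside 16 mm below the tip), with the knob's +x and the spindle's +x pointing the same way
- tray: shallow polished steel loading tray, 178 mm long (x) by 108 mm wide (y), about 0.16 kg. Origin: centre of its underside; z up. Floor 3 mm thick, side walls 20 mm high, back wall 26 mm high at -x; the +x end is an open pouring lip. Loose on the table; the wax on it slides once it leans more than about 18 degrees (22 at most)
- tray_grip (a point): middle of the wooden grip at the tray's back: 87 mm behind the tray's centre (x = -0.0867), 60 mm above its underside. The grip stands upright, 12 mm thick (along x), 56 mm wide (along y), from 36 to 78 mm height
- tray_lip (a point): middle of the pouring lip's edge, 86 mm wide, 90 mm ahead of the tray's centre, 3 mm above its underside
- cup: grey plastic cup, 83 mm wide, 106 mm high, loose; origin at the centre of its underside
- jug: white pump jug, 66 by 123 mm, 251 mm high, loose; origin under its middle
- bottle: pink paint bottle, 47 mm wide, 134 mm high, loose; origin under its middle
- wax_1: wax block 1: amber cast block, 28 by 24 mm, 20 mm high, 20 g, lying on the tray's floor at the start; origin at the centre of its underside
- wax_2: wax block 2: amber cast block, 28 by 24 mm, 20 mm high, 20 g, lying on the tray's floor at the start; origin at the centre of its underside
- wax_3: wax block 3: amber cast block, 28 by 24 mm, 20 mm high, 20 g, lying on the tray's floor at the start; origin at the centre of its underside
- wax_4: wax block 4: amber cast block, 28 by 24 mm, 20 mm high, 20 g, lying on the tray's floor at the start; origin at the centre of its underside

How it is judged:
By the outcome, as a careful person would: the job done as asked, in the order asked, and still so for the second after the job is handed in, while the arm keeps its last pose, push and grip.
It also fails if it takes over 64 s, if anything falls off the work surface, if the arm or the gripper's body presses on something with over 40 N, if the wrist force passes 120 N, or if a joint passes its speed limit or range.

## Robot

A 6-joint arm with a two-finger parallel gripper is mounted at the origin on the work surface; the furniture and walls round the work are solid. World frame = base frame: x ahead of the robot, y to its left, z up, the work surface at z = 0. Lengths are in m, angles in rad, forces in N, time in s.
With the tool pointing down it reaches from about 0.375 to 0.975 m from the base axis. Payload 3.8 kg.
Tool frame: the origin (TCP) lies midway between the tips of the shut fingers; the grasp point (between the pads) lies 19 mm behind it; z points along the fingers, y is the line along which they close (so a half turn about z gives the same grasp; the last joint's range is limited). The gripper opens to 85 mm and grips with 20 to 120 N. Pads are 22 mm wide; open, the fingers measure 114 mm over their backs; the gripper's body (76 mm by 85 mm) begins 54 mm behind the grasp point. The pads swing forward as they close: fully open they stand 13 mm farther back than shut.
Start: joints at [-1.167, 0.264, 1.604, -0, 1.274, -0.037], TCP at [0.288, -0.61, 0.231] pointing down, gripper open.
Joint ranges: [-2.63, 2.63], [-0.94, 2.18], [0.31, 2.57], [-1.31, 4.45], [0, 2.66], [-2.55, 2.55]. Speed limits (rad/s): [2.57, 2.57, 3.14, 3.14, 3.14, 3.14].

## Interface

Orientations are given as a rotation vector (axis times angle).
In Python, from workcell import bot, read_camera, camera_info, ticket gives the robot as it stands.
- The arm moves only by the tool servo_tool, never from a script. Its argument "targets" is a list of rows, each an object of numbers: "hand": the closure, from -1 (fully open) to 1 (shut); "x", "y", "z": the shift along the tool's x, y, z as a fraction of full scale; "roll": the turn about the tool's z as a fraction of full scale. In form: [{"hand": .., "x": .., "y": .., "z": .., "roll": ..}, ...]. A call has 1 to 10 rows; each row is the pose to reach, as a shift and turn from the pose commanded when the call began, along the tool's axes at that moment, turning the shorter way round; what a row does not reach only later rows make up. Full scale, the value 1, is 50 cm for a shift and 180 degrees for a turn. A row lasts 1/12 s, in which the tool goes at most 41.7 mm and 7.16 degrees, less where a joint would pass 70% of its speed; a pose out of reach is approached as far as the arm can. A call with a number of a shift or a turn outside -1 to 1 is refused whole. A call with a gripper value outside its range is refused whole. The fingers move at their own pace and stop on an object; "grip_force" is the grip in N (left out, the last holds). Time passes only in rows, so rows that repeat a pose let the fingers close. It gives the time, the measured TCP pose, the force, the opening and the grip force at its end, in the units of the state.
- bot.read_state(): the state, without advancing time (a new reading comes with each control period).
- read_camera(name): name is "side" or "top"; returns the picture (400x640x3 uint8, red, green, blue); there is no depth.
- camera_info(name): a dict with "fx", "fy", "cx", "cy" (pixels), "eye" and "orientation" of the camera in the world. Camera axes: x right, y down, z forward; pixel columns grow to the right and rows downward; lengths in m; the calibration is good to about 2 mm. A picture is of the moment at which its call begins. camera_info takes no time and is no camera call.
- ticket.finish_job(): hands the job in; it is judged then, once.
The state is a dict: "time": time; "q": joint angles; "joint_vel": joint speeds; "joint_torque": joint torques, N m; "tool_pos": TCP position; "tcp_rot": TCP orientation; "wrist_force": force on the tool from outside, world axes, zero at the start; "torque": the same for the moment, N m; "width": opening from 0.0 (shut) to 1.0 (fully open); "grip_force": force on a finger pad.
Only numpy, scipy, OpenCV 4.12 (cv2) and the standard library are available. Lean on these libraries where they do the work, as an engineer would, in place of code of your own. Each camera call takes 0.05 s, during which the arm holds its last target. There are 200 camera calls.

## Working session

There is one attempt and no reset: what is moved stays moved. The work goes in short steps, Python scripts to look and compute and a tool call to move; the robot and the scene stay as the last step left them, time stands still between calls to the robot, and variables do not carry over. Pictures are saved under pics/ and viewed, at most 10 in all, crops included, and the job is handed in when it is done.

Besides the shell and the picture viewer there is one more tool, called after ">>>" in YAML: its name, and indented under it one key for each argument. servo_tool: Moves the arm, as the interface text tells. Its arguments: {"type":"object","properties":{"targets":{"type":"array"},"grip_force":{"type":"number"}},"required":["targets"]}

```bash
ls; mkdir -p pics; python3 - <<'E'
from workcell import bot, read_camera, camera_info
import cv2
for n in ("side","top"):
    im=read_camera(n); cv2.imwrite(f"pics/{n}0.png",im[:,:,::-1]); print(camera_info(n))
print(bot.read_state())
E
```

```text
pics
{'fx': 364.5625602967797, 'fy': 364.5625602967797, 'cx': 320.22848586028067, 'cy': 193.67113243390344, 'eye': array([ 0.60336503, -0.88173279,  0.51364167]), 'orientation': array([-2.01534976, -0.01173146, -0.02165631])}
{'fx': 486.1545906357365, 'fy': 486.1545906357365, 'cx': 324.8927894636816, 'cy': 201.42712633552742, 'eye': array([0.37977508, 0.01103354, 1.35005555]), 'orientation': array([-2.14934515,  2.1265148 , -0.18102788])}
{'time': 0.1, 'q': array([-1.16692028e+00,  2.64681925e-01,  1.60524783e+00, -1.36090742e-05,
        1.27370401e+00, -3.69165598e-02]), 'joint_vel': array([-1.00781199e-03, -1.57868134e-03, -9.33162750e-04, -1.35172187e-03,
       -1.53594495e-03, -4.87992405e-05]), 'joint_torque': array([ 9.00281284e-04, -5.16707253e+01, -3.68588841e+01, -6.75085630e-05,
        6.24021210e-03,  1.64065131e-05]), 'tool_pos': array([ 0.28771537, -0.60987407,  0.23007815]), 'tcp_rot': array([-3.06364289e+00, -6.86371443e-01,  6.04677985e-04]), 'wrist_force': array([-0.39056851, -0.63164965, -0.95148792]), 'torque': array([-0.04856364, -0.06210025,  0.02252655]), 'grip_force': 0.0, 'width': 1.0001168925566435}
```

View pics/side0.png

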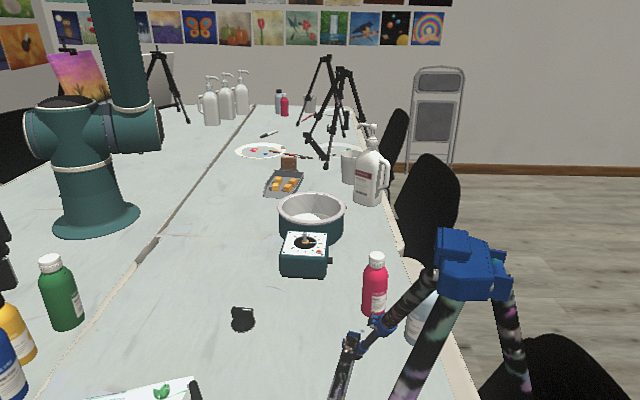

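View pics/top0.png

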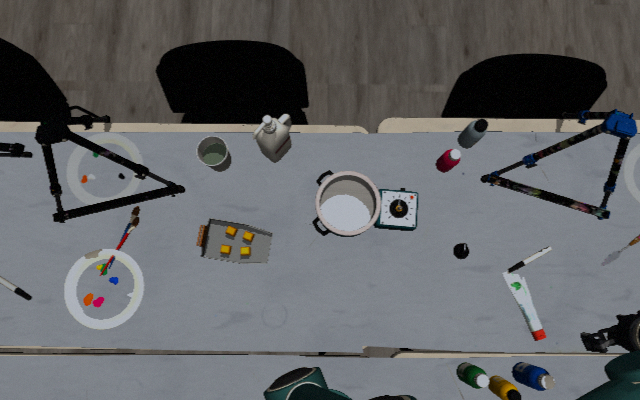

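```bash
python3 - <<'E'
import cv2,numpy as np
t=cv2.imread("pics/top0.png")
def c(x,y,w,h,W,H): return cv2.resize(t[y:y+h,x:x+w],(W,H),interpolation=cv2.INTER_CUBIC)
a=c(190,200,90,75,450,375); k=c(441,231,40,40,320,320); m=c(305,160,120,84,480,336)
o=np.zeros((600,800,3),np.uint8)
o[0:264,0:317]=cv2.resize(a,(317,264)); 
o=np.zeros((600,800,3),np.uint8)
o[:300,:360]=c(190,208,90,75,360,300)
o[:300,380:680]=c(446,236,30,30,300,300)
o[300:,:440]=c(307,163,88,60,440,300)
o[300:,450:750]=c(375,184,50,50,300,300)
cv2.imwrite("pics/crop0.png",o)
E
```

```text
(no output)
```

View pics/crop0.png

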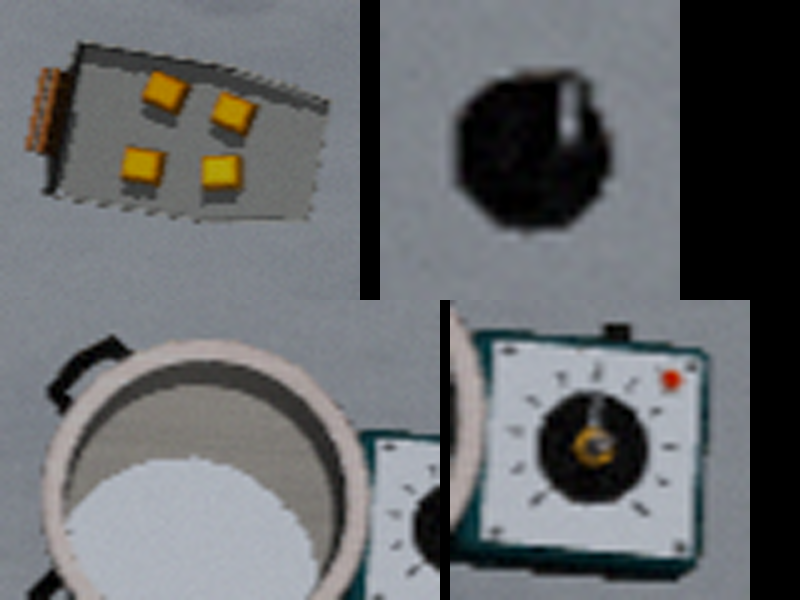

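```bash
cat > h.py <<'E'
import numpy as np,cv2
from scipy.spatial.transform import Rotation as R
from workcell import bot, read_camera, camera_info
CI={n:camera_info(n) for n in("side","top")}
def at(n,p,z):
    c=CI[n];d=R.from_rotvec(c["orientation"]).apply([(p[0]-c["cx"])/c["fx"],(p[1]-c["cy"])/c["fy"],1])
    return c["eye"]+d*(z-c["eye"][2])/d[2]
def proj(n,P):
    c=CI[n];v=R.from_rotvec(c["orientation"]).inv().apply(np.asarray(P)-c["eye"])
    return np.round(np.array([c["cx"]+c["fx"]*v[...,0]/v[...,2],c["cy"]+c["fy"]*v[...,1]/v[...,2]]).T,1)
def S():
    s=bot.read_state();print("t",round(s["time"],2),"tcp",s["tool_pos"].round(4),"yx",np.degrees(np.arctan2(*R.from_rotvec(s["tcp_rot"]).apply([1,0,0])[[1,0]])).round(2),"F",s["wrist_force"].round(1),"T",s["torque"].round(2),"w",round(s["width"],3),"g",round(s["grip_force"],1));return s
def to(p,yaw=None):
    "tool-frame fractions to reach world p with tool x at yaw deg"
    s=bot.read_state();r=R.from_rotvec(s["tcp_rot"])
    d=r.inv().apply(np.asarray(p)-s["tool_pos"])/.5
    x=r.apply([1,0,0]);y0=np.degrees(np.arctan2(x[1],x[0]))
    roll=None if yaw is None else -((yaw-y0+180)%360-180)/180
    print("to",np.round(p,4),"xyz",d.round(4),"roll",roll)
E
python3 - <<'E'
from h import *
S()
a=lambda p,z:at("top",p,z).round(4)
t=cv2.imread("pics/top0.png")
def dark(x,y,r,th):
    c=t[y-r:y+r,x-r:x+r].max(2)<th
    n,l,s,_=cv2.connectedComponentsWithStats(c.astype(np.uint8)); i=1+np.argmax(s[1:,4])
    cs,_h=cv2.findContours((l==i).astype(np.uint8),0,2); e=cv2.fitEllipse(cs[0]); m=cv2.moments(cs[0])
    return e[0]+np.array([x-r,y-r]),e[1],(m['m10']/m['m00']+x-r,m['m01']/m['m00']+y-r)
d=dark(399,209,13,75);print("dial",d,a(d[0],.066))
k=dark(461,251,14,75);print("knob",k,a(k[0],.005),a(k[2],.012))
w0,w1=((598-450)/6+375,(390-300)/6+184),((596-450)/6+375,(430-300)/6+184)
p0,p1=a(w0,.066),a(w1,.066);c=a(d[0],.066)
print("dialdir",p0,p1,np.degrees(np.arctan2(*(p0-c)[[1,0]])),np.degrees(np.arctan2(*(p0-p1)[[1,0]])))
k0,k1=a((446+19.2,236+8.7),.037),a((446+19.1,236+13.3),.037);print("knob line",k0,k1,np.degrees(np.arctan2(*(k0-k1)[[1,0]])))
# pot
print("pot",a((348.2,204),.087),"lip",a((272.2,233.7),.006),a((267.5,262.2),.004),"back",a((210,218.7),.026),a((202.5,256.2),.026),"grip",a((200.8,235.5),.078))
g=[a((190+x/4,208+y/4),.078) for x,y in((40,68),(60,70),(27,150),(45,153))];print("gripc",g)
b=[a((375+x/6,184+y/6),.064) for x,y in((44,34),(254,50),(244,258),(30,238))];print("box",b,np.mean(b,0))
s=cv2.imread("pics/side0.png");o=np.zeros((600,800,3),np.uint8)
f=lambda x,y,w,h,k:cv2.resize(s[y:y+h,x:x+w],None,fx=k,fy=k,interpolation=cv2.INTER_CUBIC)
o[:300,:300]=f(222,298,40,40,7.5);o[:300,310:710]=f(264,218,80,60,5);o[300:,:480]=f(255,145,60,37,8)[:300] 
cv2.imwrite("pics/crop1.png",o)
E
```

```text
t 0.1 tcp [ 0.2877 -0.6099  0.2301] yx 25.26 F [-0.4 -0.6 -1. ] T [-0.05 -0.06  0.02] w 1.0 g 0.0
dial (array([398.39402199, 208.50275135]), (16.992834091186523, 17.886314392089844), (398.3872340425532, 208.40212765957446)) [ 0.5756 -0.1907  0.066 ]
knob (array([460.77699471, 250.73696041]), (14.548243522644043, 16.188232421875), (460.9212295869356, 250.56292026897216)) [ 0.4688 -0.371   0.005 ] [ 0.4688 -0.3695  0.012 ]
dialdir [ 0.6014 -0.1945  0.066 ] [ 0.5833 -0.1933  0.066 ] -8.37867250621555 -3.7930642816886615
knob line [ 0.483  -0.3745  0.037 ] [ 0.4706 -0.3738  0.037 ] -3.2310099003681234
pot [ 0.5829 -0.0554  0.087 ] lip [0.5102 0.1508 0.006 ] [0.4318 0.1617 0.004 ] back [0.5477 0.3202 0.026 ] [0.4452 0.3355 0.026 ] grip [0.4965 0.33   0.078 ]
gripc [array([0.5241, 0.3335, 0.078 ]), array([0.5229, 0.3203, 0.078 ]), array([0.4703, 0.3392, 0.078 ]), array([0.4684, 0.3273, 0.078 ])]
box [array([ 0.6267, -0.1484,  0.064 ]), array([ 0.6205, -0.2427,  0.064 ]), array([ 0.5266, -0.2363,  0.064 ]), array([ 0.5345, -0.1414,  0.064 ])] [ 0.577075 -0.1922    0.064   ]Traceback (most recent call last):
  File "<stdin>", line 22, in <module>
ValueError: could not broadcast input array from shape (296,480,3) into shape (300,480,3)
```

>>> servo_tool:
  targets:
    - {"hand": -1,"x": 0.49,"y": -0.632,"z": -0.04,"roll": -0.16}
    - {"hand": -1,"x": 0.49,"y": -0.632,"z": -0.04,"roll": -0.16}
    - {"hand": -1,"x": 0.49,"y": -0.632,"z": -0.04,"roll": -0.16}
    - {"hand": -1,"x": 0.49,"y": -0.632,"z": -0.04,"roll": -0.16}
    - {"hand": -1,"x": 0.49,"y": -0.632,"z": -0.04,"roll": -0.16}
    - {"hand": -1,"x": 0.49,"y": -0.632,"z": -0.04,"roll": -0.16}
    - {"hand": -1,"x": 0.49,"y": -0.632,"z": -0.04,"roll": -0.16}
    - {"hand": -1,"x": 0.49,"y": -0.632,"z": -0.04,"roll": -0.16}
    - {"hand": -1,"x": 0.49,"y": -0.632,"z": -0.04,"roll": -0.16}
    - {"hand": -1,"x": 0.49,"y": -0.632,"z": -0.04,"roll": -0.16}
  grip_force: 20

```text
time: 0.93
tool_pos: [0.3745, -0.2166, 0.251]
tcp_rot: [-2.796, -1.429, -0.001]
wrist_force: [0.5, -0.2, -0.2]
width: 0.997
grip_force: 0.0
```

```bash
python3 -c "
from h import *
S();to([.4966,.331,.20],81.5);to([.44,.14,.25],81.5)"
```

```text
t 0.93 tcp [ 0.3745 -0.2166  0.251 ] yx 54.12 F [ 0.5 -0.2 -0.2] T [-0.01 -0.01  0.01] w 0.997 g 0.0
to [0.4966 0.331  0.2   ] xyz [ 1.0305 -0.4439  0.1038] roll -0.15209494679526425
to [0.44 0.14 0.25] xyz [ 0.6547 -0.3119  0.0032] roll -0.15209494679526425
```

>>> servo_tool:
  targets:
    - {"hand": -1,"x": 0.655,"y": -0.312,"z": 0.003,"roll": -0.152}
    - {"hand": -1,"x": 0.655,"y": -0.312,"z": 0.003,"roll": -0.152}
    - {"hand": -1,"x": 0.655,"y": -0.312,"z": 0.003,"roll": -0.152}
    - {"hand": -1,"x": 0.655,"y": -0.312,"z": 0.003,"roll": -0.152}
    - {"hand": -1,"x": 0.655,"y": -0.312,"z": 0.003,"roll": -0.152}
    - {"hand": -1,"x": 0.655,"y": -0.312,"z": 0.003,"roll": -0.152}
    - {"hand": -1,"x": 0.655,"y": -0.312,"z": 0.003,"roll": -0.152}
    - {"hand": -1,"x": 0.655,"y": -0.312,"z": 0.003,"roll": -0.152}
    - {"hand": -1,"x": 0.655,"y": -0.312,"z": 0.003,"roll": -0.152}
    - {"hand": -1,"x": 0.655,"y": -0.312,"z": 0.003,"roll": -0.152}

```text
time: 1.77
tool_pos: [0.4408, 0.1413, 0.2495]
tcp_rot: [-2.375, -2.054, -0.002]
wrist_force: [0.1, -0.0, -0.0]
width: 1.002
grip_force: 0.0
```

```bash
python3 -c "
from h import *
S();to([.4966,.331,.13],81.5)
import cv2
cv2.imwrite('pics/side1.png',read_camera('side')[:,:,::-1])"
```

```text
t 1.77 tcp [0.4408 0.1413 0.2495] yx 81.71 F [ 0.1 -0.  -0. ] T [-0.02 -0.07 -0.02] w 1.002 g 0.0
to [0.4966 0.331  0.13  ] xyz [0.3909 0.0558 0.2398] roll 0.0011938936127238423
```

>>> servo_tool:
  targets:
    - {"hand": -1,"x": 0.391,"y": -0.056,"z": 0.1,"roll": 0}
    - {"hand": -1,"x": 0.391,"y": -0.056,"z": 0.1,"roll": 0}

```text
time: 1.98
tool_pos: [0.442, 0.2163, 0.2297]
tcp_rot: [2.385, 2.043, 0.002]
wrist_force: [1.4, -0.1, -0.2]
width: 1.001
grip_force: 0.0
```

```bash
python3 -c "
from h import *
S();to([.4966,.331,.13],81.5)"
```

```text
t 1.98 tcp [0.442  0.2163 0.2297] yx 81.16 F [ 1.4 -0.1 -0.2] T [ 0.03 -0.01 -0.01] w 1.001 g 0.0
to [0.4966 0.331  0.13  ] xyz [0.2435 0.0723 0.1995] roll -0.001871575340832976
```

>>> servo_tool:
  targets:
    - {"hand": -1,"x": 0.24,"y": 0.072,"z": 0.18,"roll": 0}
    - {"hand": -1,"x": 0.24,"y": 0.072,"z": 0.18,"roll": 0}
    - {"hand": -1,"x": 0.24,"y": 0.072,"z": 0.18,"roll": 0}
    - {"hand": -1,"x": 0.24,"y": 0.072,"z": 0.18,"roll": 0}
    - {"hand": -1,"x": 0.24,"y": 0.072,"z": 0.18,"roll": 0}
    - {"hand": -1,"x": 0.24,"y": 0.072,"z": 0.18,"roll": 0}

```text
time: 2.48
tool_pos: [0.494, 0.3294, 0.137]
tcp_rot: [-2.381, -2.049, 0.008]
wrist_force: [-0.7, -0.5, 0.0]
width: 1.001
grip_force: 0.0
```

```bash
python3 -c "
from h import *
S();to([.4966,.331,.043],81.5)"
```

```text
t 2.48 tcp [0.494  0.3294 0.137 ] yx 81.44 F [-0.7 -0.5  0. ] T [ 0.02  0.01 -0.05] w 1.001 g 0.0
to [0.4966 0.331  0.043 ] xyz [0.0046 0.0053 0.1879] roll -0.0003340843565319397
```

Descend and close gently at 20 N.

>>> servo_tool:
  targets:
    - {"hand": -1,"x": 0.004,"y": 0.005,"z": 0.06,"roll": 0}
    - {"hand": -1,"x": 0.004,"y": 0.005,"z": 0.12,"roll": 0}
    - {"hand": -1,"x": 0.004,"y": 0.005,"z": 0.16,"roll": 0}
    - {"hand": -1,"x": 0.004,"y": 0.005,"z": 0.186,"roll": 0}
    - {"hand": -1,"x": 0.004,"y": 0.005,"z": 0.186,"roll": 0}
    - {"hand": 1,"x": 0.004,"y": 0.005,"z": 0.186,"roll": 0}
    - {"hand": 1,"x": 0.004,"y": 0.005,"z": 0.186,"roll": 0}
    - {"hand": 1,"x": 0.004,"y": 0.005,"z": 0.186,"roll": 0}
    - {"hand": 1,"x": 0.004,"y": 0.005,"z": 0.186,"roll": 0}
    - {"hand": 1,"x": 0.004,"y": 0.005,"z": 0.186,"roll": 0}
  grip_force: 20

```text
time: 3.32
tool_pos: [0.4995, 0.3331, 0.049]
tcp_rot: [2.38, 2.048, 0.007]
wrist_force: [0.9, -1.2, 7.8]
width: 0.649
grip_force: 22.9
```

```bash
python3 -c "
from h import *
S()
cv2.imwrite('pics/top1.png',cv2.resize(read_camera('top')[190:290,180:300,::-1],None,fx=5,fy=5))"
```

```text
t 3.32 tcp [0.4995 0.3331 0.049 ] yx 81.43 F [ 0.9 -1.2  7.8] T [-0.23  0.05 -0.05] w 0.649 g 22.9
```

View pics/top1.png

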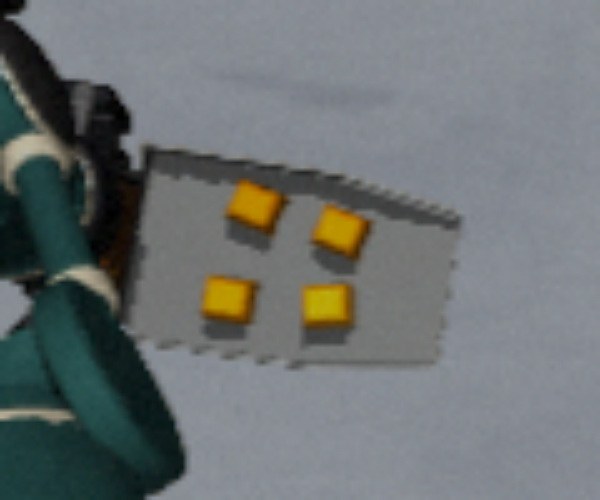

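>>> servo_tool:
  targets:
    - {"hand": 1,"x": 0,"y": 0,"z": -0.01,"roll": 0}
    - {"hand": 1,"x": 0,"y": 0,"z": -0.02,"roll": 0}
    - {"hand": 1,"x": 0,"y": 0,"z": -0.03,"roll": 0}
    - {"hand": 1,"x": 0,"y": 0,"z": -0.04,"roll": 0}
    - {"hand": 1,"x": 0,"y": 0,"z": -0.04,"roll": 0}

```text
time: 3.78
tool_pos: [0.4981, 0.3327, 0.0676]
tcp_rot: [2.381, 2.049, 0.003]
wrist_force: [-0.3, 0.9, -2.1]
width: 0.65
grip_force: 21.9
```

```bash
python3 -c "
from h import *
S()
a=cv2.resize(read_camera('side')[140:210,250:330,::-1],None,fx=7,fy=7)
cv2.imwrite('pics/side2.png',a)
print(proj('side',[[.471,.156,.003],[.471,.156,.02]]))
"
```

```text
t 3.78 tcp [0.4981 0.3327 0.0676] yx 81.42 F [-0.3  0.9 -2.1] T [ 0.15 -0.06 -0.02] w 0.65 g 21.9
[[274.7 197.5]
 [274.5 192.7]]
```

View pics/side2.png

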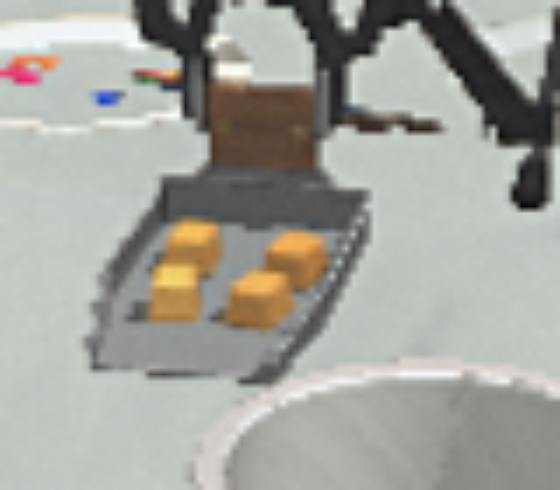

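>>> servo_tool:
  targets:
    - {"hand": 1,"x": 0,"y": 0,"z": 0.012,"roll": 0}
    - {"hand": 1,"x": 0,"y": 0,"z": 0.024,"roll": 0}
    - {"hand": -0.2,"x": 0,"y": 0,"z": 0.024,"roll": 0}
    - {"hand": -0.2,"x": 0,"y": 0,"z": 0.024,"roll": 0}
    - {"hand": -0.2,"x": 0,"y": 0,"z": 0.024,"roll": 0}
  grip_force: 20

```text
time: 4.25
tool_pos: [0.4972, 0.332, 0.0536]
tcp_rot: [-2.381, -2.049, 0.002]
wrist_force: [0.2, -0.3, -2.0]
width: 0.651
grip_force: 22.1
```

>>> servo_tool:
  targets:
    - {"hand": -0.26,"x": 0,"y": 0,"z": 0,"roll": 0}
    - {"hand": -0.26,"x": 0,"y": 0,"z": 0,"roll": 0}
    - {"hand": -0.26,"x": 0,"y": 0,"z": 0,"roll": 0}

```text
time: 4.5
tool_pos: [0.4978, 0.3324, 0.0546]
tcp_rot: [2.381, 2.049, 0.001]
wrist_force: [0.6, 0.5, -1.9]
width: 0.649
grip_force: 22.1
```

>>> servo_tool:
  targets:
    - {"hand": -0.29,"x": 0,"y": 0,"z": 0,"roll": 0}
    - {"hand": -0.29,"x": 0,"y": 0,"z": 0,"roll": 0}
    - {"hand": -0.29,"x": 0,"y": 0,"z": 0,"roll": 0}

```text
time: 4.75
tool_pos: [0.4977, 0.3323, 0.0545]
tcp_rot: [2.381, 2.049, 0.0]
wrist_force: [0.2, 0.5, -2.3]
width: 0.649
grip_force: 22.1
```

>>> servo_tool:
  targets:
    - {"hand": 1,"x": 0,"y": 0,"z": 0.008,"roll": 0}
    - {"hand": 1,"x": 0,"y": 0,"z": 0.011,"roll": 0}
    - {"hand": 1,"x": 0,"y": 0,"z": 0.011,"roll": 0}
    - {"hand": -0.8,"x": 0,"y": 0,"z": 0.011,"roll": 0}
    - {"hand": -0.8,"x": 0,"y": 0,"z": 0.011,"roll": 0}
    - {"hand": -0.8,"x": 0,"y": 0,"z": 0.011,"roll": 0}

```text
time: 5.25
tool_pos: [0.4977, 0.3322, 0.0489]
tcp_rot: [2.381, 2.049, 0.0]
wrist_force: [-0.1, -0.3, -0.0]
width: 0.897
grip_force: 0.0
```

>>> servo_tool:
  targets:
    - {"hand": -0.8,"x": 0.016,"y": 0,"z": -0.03,"roll": 0}
    - {"hand": -0.8,"x": 0.016,"y": 0,"z": -0.03,"roll": 0}
    - {"hand": 1,"x": 0.016,"y": 0,"z": -0.03,"roll": 0}
    - {"hand": 1,"x": 0.016,"y": 0,"z": -0.03,"roll": 0}
    - {"hand": 1,"x": 0.016,"y": 0,"z": -0.03,"roll": 0}
    - {"hand": 1,"x": 0.016,"y": 0,"z": -0.03,"roll": 0}

```text
time: 5.75
tool_pos: [0.4989, 0.3401, 0.0641]
tcp_rot: [2.382, 2.049, 0.001]
wrist_force: [-1.4, -0.7, 4.6]
width: 0.651
grip_force: 20.8
```

>>> servo_tool:
  targets:
    - {"hand": 1,"x": 0,"y": 0,"z": -0.01,"roll": 0}
    - {"hand": 1,"x": 0,"y": 0,"z": -0.02,"roll": 0}
    - {"hand": 1,"x": 0,"y": 0,"z": -0.03,"roll": 0}
    - {"hand": 1,"x": 0,"y": 0,"z": -0.04,"roll": 0}
    - {"hand": 1,"x": 0,"y": 0,"z": -0.04,"roll": 0}
    - {"hand": 1,"x": 0,"y": 0,"z": -0.04,"roll": 0}

```text
time: 6.25
tool_pos: [0.4991, 0.3404, 0.0843]
tcp_rot: [2.382, 2.049, 0.002]
wrist_force: [0.2, 0.4, -1.9]
width: 0.646
grip_force: 21.7
```

```bash
python3 -c "
from h import *
S()
a=cv2.resize(read_camera('side')[140:210,250:330,::-1],None,fx=7,fy=7)
cv2.imwrite('pics/side3.png',a)
"
```

```text
t 6.25 tcp [0.4991 0.3404 0.0843] yx 81.41 F [ 0.2  0.4 -1.9] T [0.1  0.01 0.08] w 0.646 g 21.7
```

View pics/side3.png

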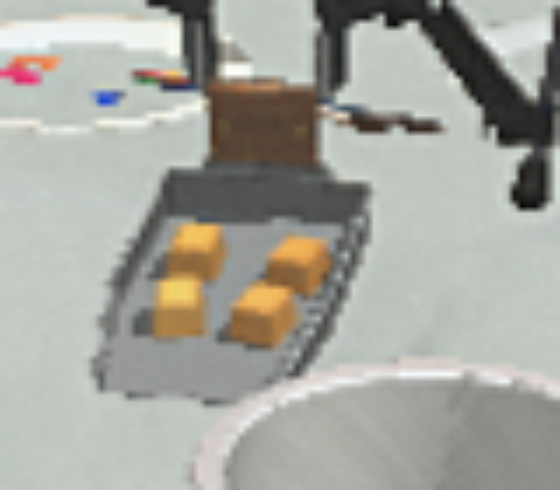

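>>> servo_tool:
  targets:
    - {"hand": 1,"x": 0,"y": 0,"z": 0.014,"roll": 0}
    - {"hand": 1,"x": 0,"y": 0,"z": 0.028,"roll": 0}
    - {"hand": 1,"x": 0,"y": 0,"z": 0.04,"roll": 0}
    - {"hand": 1,"x": 0,"y": 0,"z": 0.041,"roll": 0}
    - {"hand": 1,"x": 0,"y": 0,"z": 0.041,"roll": 0}

```text
time: 6.72
tool_pos: [0.4986, 0.3403, 0.0633]
tcp_rot: [-2.381, -2.049, 0.001]
wrist_force: [-1.6, 0.7, 4.6]
width: 0.647
grip_force: 23.0
```

>>> servo_tool:
  targets:
    - {"hand": 1,"x": 0,"y": 0,"z": 0,"roll": 0}
    - {"hand": 1,"x": 0,"y": 0,"z": 0,"roll": 0}
    - {"hand": 1,"x": 0,"y": 0,"z": 0,"roll": 0}
  grip_force: 120

```text
time: 6.97
tool_pos: [0.4991, 0.3408, 0.0645]
tcp_rot: [-2.381, -2.049, -0.002]
wrist_force: [-2.6, 0.1, 8.5]
width: 0.592
grip_force: 123.0
```

```bash
python3 -c "
from h import *
S()
for p in [(354,203),(370,206),(385,205)]: print(at('side',p,0))
for p in [(289,140),(275,162),(258,140),(290,158)]: print(at('top',p,.05),at('top',p,0.17))
to([.6175,.168,.175])"
```

```text
t 6.97 tcp [0.4991 0.3408 0.0645] yx 81.41 F [-2.6  0.1  8.5] T [ 0.01  0.6  -0.09] w 0.592 g 123.0
[0.72083104 0.13325897 0.        ]
[0.76856188 0.11475632 0.        ]
[0.81621299 0.12331582 0.        ]
[0.76638585 0.10699436 0.05      ] [0.73070022 0.09813681 0.17      ]
[0.70339848 0.14402558 0.05      ] [0.67352682 0.13174991 0.17      ]
[0.76536617 0.19271033 0.05      ] [0.72977467 0.17594088 0.17      ]
[0.71517752 0.10310389 0.05      ] [0.68421862 0.09460545 0.17      ]
to [0.6175 0.168  0.175 ] xyz [-0.3061  0.2858 -0.2213] roll None
```

>>> servo_tool:
  targets:
    - {"hand": 1,"x": 0,"y": 0,"z": -0.008,"roll": 0}
    - {"hand": 1,"x": 0,"y": 0,"z": -0.024,"roll": 0}
    - {"hand": 1,"x": 0,"y": 0,"z": -0.05,"roll": 0}
    - {"hand": 1,"x": 0,"y": 0,"z": -0.08,"roll": 0}
    - {"hand": 1,"x": 0,"y": 0,"z": -0.115,"roll": 0}
    - {"hand": 1,"x": 0,"y": 0,"z": -0.15,"roll": 0}
    - {"hand": 1,"x": 0,"y": 0,"z": -0.18,"roll": 0}
    - {"hand": 1,"x": 0,"y": 0,"z": -0.205,"roll": 0}
    - {"hand": 1,"x": 0,"y": 0,"z": -0.22,"roll": 0}
    - {"hand": 1,"x": 0,"y": 0,"z": -0.225,"roll": 0}

```text
time: 7.8
tool_pos: [0.4996, 0.3406, 0.1778]
tcp_rot: [2.381, 2.049, 0.004]
wrist_force: [1.1, 0.1, -1.9]
width: 0.59
grip_force: 124.9
```

>>> servo_tool:
  targets:
    - {"hand": 1,"x": -0.006,"y": 0.006,"z": 0,"roll": 0}
    - {"hand": 1,"x": -0.022,"y": 0.02,"z": 0,"roll": 0}
    - {"hand": 1,"x": -0.045,"y": 0.042,"z": 0,"roll": 0}
    - {"hand": 1,"x": -0.075,"y": 0.07,"z": 0,"roll": 0}
    - {"hand": 1,"x": -0.11,"y": 0.103,"z": 0,"roll": 0}
    - {"hand": 1,"x": -0.145,"y": 0.136,"z": 0,"roll": 0}
    - {"hand": 1,"x": -0.175,"y": 0.165,"z": 0,"roll": 0}
    - {"hand": 1,"x": -0.2,"y": 0.187,"z": 0,"roll": 0}
    - {"hand": 1,"x": -0.216,"y": 0.203,"z": 0,"roll": 0}
    - {"hand": 1,"x": -0.22,"y": 0.207,"z": 0,"roll": 0}

```text
time: 8.63
tool_pos: [0.5853, 0.2134, 0.1745]
tcp_rot: [-2.384, -2.046, 0.003]
wrist_force: [1.1, -0.4, -1.7]
width: 0.593
grip_force: 124.9
```

```bash
python3 -c "
from h import *
S()
a=cv2.resize(read_camera('side')[110:230,210:370,::-1],None,fx=4.5,fy=4.5)
cv2.imwrite('pics/side4.png',a)
to([.6175,.168,.17])"
```

```text
t 8.63 tcp [0.5853 0.2134 0.1745] yx 81.29 F [ 1.1 -0.4 -1.7] T [ 0.18 -0.04 -0.02] w 0.593 g 124.9
to [0.6175 0.168  0.17  ] xyz [-0.0814  0.0782  0.0093] roll None
```

View pics/side4.png

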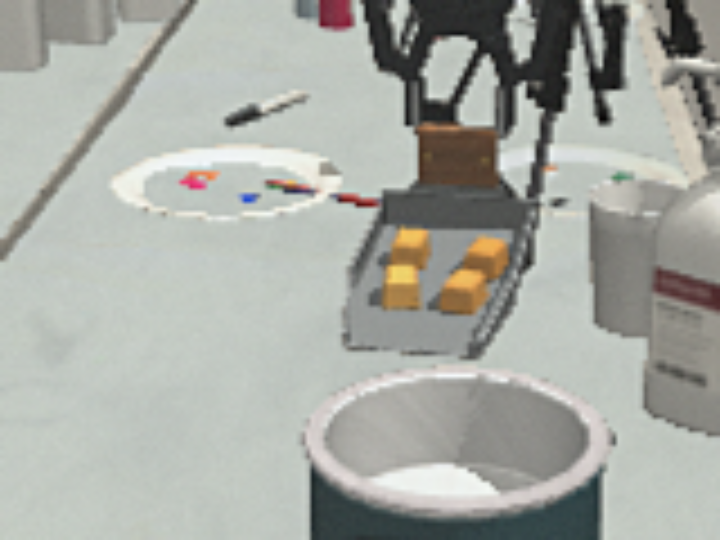

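>>> servo_tool:
  targets:
    - {"hand": 1,"x": -0.006,"y": 0.006,"z": 0,"roll": 0}
    - {"hand": 1,"x": -0.018,"y": 0.017,"z": 0,"roll": 0}
    - {"hand": 1,"x": -0.034,"y": 0.032,"z": 0,"roll": 0}
    - {"hand": 1,"x": -0.052,"y": 0.05,"z": 0,"roll": 0}
    - {"hand": 1,"x": -0.067,"y": 0.064,"z": 0,"roll": 0}
    - {"hand": 1,"x": -0.076,"y": 0.073,"z": 0.006,"roll": 0}
    - {"hand": 1,"x": -0.081,"y": 0.077,"z": 0.015,"roll": 0}
    - {"hand": 1,"x": -0.082,"y": 0.078,"z": 0.025,"roll": 0}
    - {"hand": 1,"x": -0.082,"y": 0.078,"z": 0.03,"roll": 0}
    - {"hand": 1,"x": -0.082,"y": 0.078,"z": 0.03,"roll": 0}

```text
time: 9.52
tool_pos: [0.6162, 0.1695, 0.1594]
tcp_rot: [-2.381, -2.048, 0.003]
wrist_force: [-0.2, 1.1, -1.2]
width: 0.592
grip_force: 125.2
```

```bash
python3 -c "
from h import *
s=S()
u=np.array([-.148,-.989,0]);l=s['tool_pos']-[.0025,.009,.064-.003]+u*.177
w=np.array([.989,-.148,0])
P=[l-.043*w,l+.043*w];print(P,proj('side',P),proj('top',P))
a=np.hstack([cv2.resize(read_camera('side')[150:250,260:360,::-1],None,fx=4,fy=4),cv2.resize(read_camera('top')[150:250,240:340,::-1],None,fx=4,fy=4)])
cv2.imwrite('pics/5.png',a)
"
```

```text
t 9.52 tcp [0.6162 0.1695 0.1594] yx 81.42 F [-0.2  1.1 -1.2] T [0.02 0.03 0.  ] w 0.592 g 125.2
[array([ 0.54499003, -0.00823695,  0.09844591]), array([ 0.63004403, -0.02096495,  0.09844591])] [[294.5 192.9]
 [326.7 195.6]] [[330.3 217.5]
 [335.4 185.4]]
```

View pics/5.png

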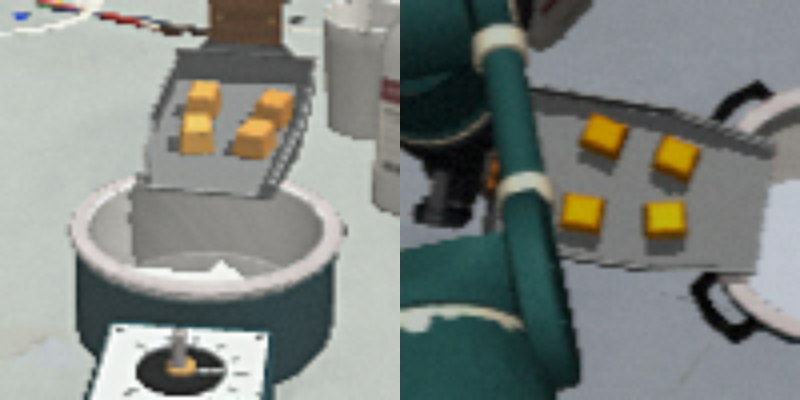

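>>> servo_tool:
  targets:
    - {"hand": 1,"x": 0,"y": 0,"z": 0,"roll": 0}
    - {"hand": 1,"x": -0.006,"y": 0,"z": -0.01,"roll": 0}
    - {"hand": 1,"x": -0.014,"y": 0,"z": -0.022,"roll": 0}
    - {"hand": 1,"x": -0.022,"y": 0,"z": -0.034,"roll": 0}
    - {"hand": 1,"x": -0.03,"y": 0,"z": -0.046,"roll": 0}
    - {"hand": 1,"x": -0.036,"y": 0,"z": -0.056,"roll": 0}
    - {"hand": 1,"x": -0.036,"y": 0,"z": -0.056,"roll": 0}
  grip_force: 20

```text
time: 10.2
tool_pos: [0.6155, 0.1511, 0.1911]
tcp_rot: [2.381, 2.047, 0.004]
wrist_force: [-0.1, 0.1, -2.5]
width: 0.593
grip_force: 124.9
```

```bash
cat >> h.py <<'E'
def amber(n):
    im=read_camera(n);h=cv2.cvtColor(im,cv2.COLOR_RGB2HSV)
    m=cv2.inRange(h,(12,150,120),(32,255,255))
    k,l,s,c=cv2.connectedComponentsWithStats(m)
    print(n,[(tuple(c[i].round(1).tolist()),int(s[i,4])) for i in range(1,k) if s[i,4]>8])
    return im
E
python3 -c "
from h import *
s=S();amber('side');amber('top')
"
```

```text
t 10.2 tcp [0.6155 0.1511 0.1911] yx 81.37 F [-0.1  0.1 -2.5] T [ 0.09 -0.03  0.05] w 0.593 g 124.9
side [((428.2, 19.3), 35), ((430.5, 26.0), 25), ((20.0, 33.9), 557), ((367.1, 29.6), 9), ((194.5, 32.8), 31), ((204.6, 33.5), 26), ((402.3, 39.8), 85), ((32.9, 46.3), 9), ((21.7, 52.3), 23), ((6.6, 55.1), 10), ((309.4, 170.7), 64), ((326.4, 173.1), 119), ((10.8, 320.1), 590), ((28.7, 335.5), 11), ((28.1, 356.9), 133)]
top [((295.7, 180.6), 72), ((314.1, 186.7), 67), ((291.1, 200.6), 59), ((311.5, 202.6), 76), ((98.8, 266.9), 19), ((88.4, 297.5), 48), ((507.5, 388.1), 103)]
```

>>> servo_tool:
  targets:
    - {"hand": -0.25,"x": 0,"y": 0,"z": 0,"roll": 0}
    - {"hand": -0.27,"x": 0,"y": 0,"z": 0,"roll": 0}
    - {"hand": -0.28,"x": 0,"y": 0,"z": 0,"roll": 0}
    - {"hand": -0.29,"x": 0,"y": 0,"z": 0,"roll": 0}
    - {"hand": -0.29,"x": 0,"y": 0,"z": 0,"roll": 0}
  grip_force: 20

```text
time: 10.72
tool_pos: [0.6143, 0.1519, 0.1885]
tcp_rot: [-2.381, -2.049, 0.001]
wrist_force: [0.3, 0.2, -1.5]
width: 0.649
grip_force: 20.0
```

```bash
python3 -c "
from h import *
s=S();amber('side');amber('top')
"
```

```text
t 10.72 tcp [0.6143 0.1519 0.1885] yx 81.43 F [ 0.3  0.2 -1.5] T [ 0.09 -0.02 -0.01] w 0.649 g 20.0
side [((428.6, 19.4), 38), ((430.2, 26.1), 26), ((28.4, 32.4), 345), ((8.1, 39.2), 251), ((366.5, 29.8), 10), ((194.5, 32.7), 30), ((205.0, 33.4), 27), ((402.3, 39.7), 84), ((310.7, 168.5), 49), ((328.5, 171.3), 60), ((324.4, 180.5), 46), ((10.8, 320.2), 590), ((28.6, 335.1), 9), ((28.1, 357.1), 131)]
top [((291.9, 181.2), 70), ((309.9, 187.5), 69), ((289.0, 201.1), 30), ((307.0, 203.0), 63), ((98.8, 266.9), 19), ((88.4, 297.7), 51), ((507.5, 388.0), 102)]
```

>>> servo_tool:
  targets:
    - {"hand": -0.29,"x": -0.016,"y": 0,"z": -0.02,"roll": 0}
    - {"hand": -0.29,"x": -0.032,"y": 0,"z": -0.038,"roll": 0}
    - {"hand": -0.29,"x": -0.05,"y": 0,"z": -0.055,"roll": 0}
    - {"hand": -0.29,"x": -0.07,"y": 0,"z": -0.07,"roll": 0}
    - {"hand": -0.29,"x": -0.09,"y": 0,"z": -0.083,"roll": 0}
    - {"hand": -0.29,"x": -0.11,"y": 0,"z": -0.095,"roll": 0}
    - {"hand": -0.29,"x": -0.124,"y": 0,"z": -0.104,"roll": 0}
    - {"hand": -0.29,"x": -0.124,"y": 0,"z": -0.104,"roll": 0}
    - {"hand": -0.29,"x": -0.124,"y": 0,"z": -0.104,"roll": 0}
    - {"hand": -0.29,"x": -0.124,"y": 0,"z": -0.104,"roll": 0}

```text
time: 11.65
tool_pos: [0.6051, 0.0905, 0.2406]
tcp_rot: [-2.381, -2.048, -0.0]
wrist_force: [-0.6, -1.0, -1.9]
width: 0.648
grip_force: 20.2
```

```bash
python3 -c "
from h import *
s=S();a=amber('side');b=amber('top')
a=np.hstack([cv2.resize(a[130:250,260:360,::-1],None,fx=4,fy=4),cv2.resize(b[140:260,260:360,::-1],None,fx=4,fy=4)])
cv2.imwrite('pics/6.png',a)
"
```

```text
t 11.65 tcp [0.6051 0.0905 0.2406] yx 81.4 F [-0.6 -1.  -1.9] T [ 0.1  -0.03  0.01] w 0.648 g 20.2
side [((429.0, 19.3), 37), ((430.5, 25.9), 26), ((28.1, 32.4), 349), ((8.4, 38.7), 248), ((204.5, 32.5), 37), ((194.4, 32.7), 30), ((402.4, 39.7), 84), ((32.8, 46.1), 11), ((7.3, 57.1), 16), ((300.3, 218.0), 10), ((10.8, 320.1), 590), ((28.7, 335.5), 11), ((28.1, 357.0), 131)]
top [((366.4, 208.9), 183), ((98.8, 266.9), 19), ((88.5, 297.6), 47), ((507.5, 388.0), 101)]
```

>>> servo_tool:
  targets:
    - {"hand": 1,"x": 0,"y": 0,"z": 0,"roll": 0}
    - {"hand": 1,"x": 0,"y": 0,"z": 0,"roll": 0}
    - {"hand": 1,"x": 0.01,"y": 0,"z": -0.03,"roll": 0}
    - {"hand": 1,"x": 0.02,"y": 0,"z": -0.07,"roll": 0}
    - {"hand": 1,"x": 0.06,"y": 0,"z": -0.1,"roll": 0}
    - {"hand": 1,"x": 0.12,"y": 0,"z": -0.1,"roll": 0}
    - {"hand": 1,"x": 0.18,"y": 0,"z": -0.1,"roll": 0}
    - {"hand": 1,"x": 0.24,"y": 0,"z": -0.1,"roll": 0}
    - {"hand": 1,"x": 0.3,"y": 0,"z": -0.1,"roll": 0}
    - {"hand": 1,"x": 0.3,"y": 0,"z": -0.1,"roll": 0}
  grip_force: 120

```text
time: 12.58
tool_pos: [0.6276, 0.2446, 0.2902]
tcp_rot: [-2.375, -2.052, -0.004]
wrist_force: [-0.3, -0.4, -1.7]
width: 0.592
grip_force: 125.4
```

```bash
python3 -c "
from h import *
s=S();a=amber('side');b=amber('top');to([.53,.34,.2])
a=np.hstack([cv2.resize(a[90:240,250:360,::-1],None,fx=3.6,fy=3.6),cv2.resize(b[140:290,250:360,::-1],None,fx=3.6,fy=3.6)])
cv2.imwrite('pics/7.png',a)
"
```

```text
t 12.58 tcp [0.6276 0.2446 0.2902] yx 81.66 F [-0.3 -0.4 -1.7] T [ 0.18 -0.    0.02] w 0.592 g 125.4
side [((436.3, 18.3), 18), ((420.4, 20.9), 17), ((430.7, 25.9), 27), ((17.3, 30.3), 89), ((33.7, 32.9), 205), ((5.4, 35.8), 174), ((367.1, 29.6), 9), ((194.7, 33.1), 28), ((204.6, 33.5), 28), ((402.5, 39.5), 79), ((10.8, 320.2), 590), ((28.7, 335.5), 11), ((28.0, 357.2), 126)]
top [((366.0, 206.1), 130), ((347.7, 210.9), 62), ((98.8, 266.9), 19), ((88.4, 298.1), 54), ((507.4, 388.2), 104)]
to [0.53 0.34 0.2 ] xyz [ 0.1692 -0.2216  0.1802] roll None
```

View pics/7.png

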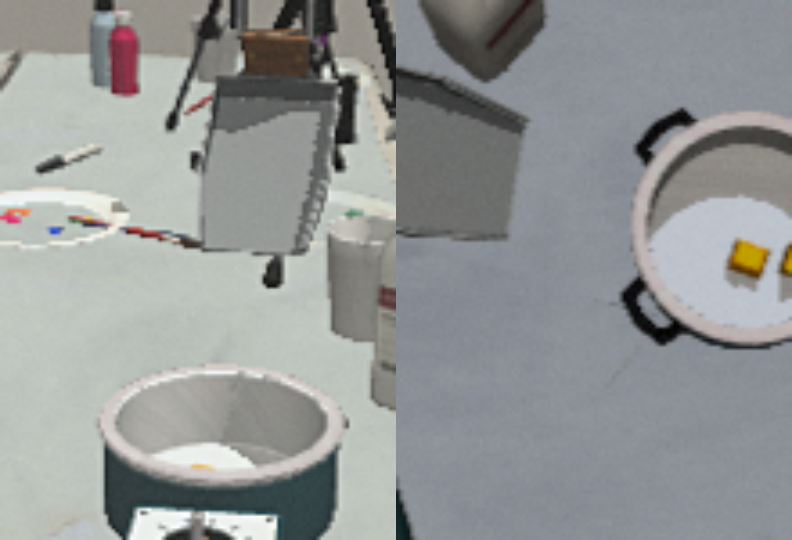

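```bash
python3 -c "
from h import *
im=read_camera('top');h=cv2.cvtColor(im,cv2.COLOR_RGB2HSV)
m=cv2.inRange(h,(8,110,40),(35,255,255))
for r in range(190,232): 
  if m[r,310:385].any(): print(r,''.join('#' if v and h[r,340+i,2]>=190 else '+' if v else '.' for i,v in enumerate(m[r,340:385])))
k,l,s,c=cv2.connectedComponentsWithStats(m[130:330,130:620]);print([(c[i].round()+[130,130],s[i,4]) for i in range(1,k) if s[i,4]>4])
"
```

```text
197 .............................+...............
198 ............................++++++...........
199 ............................++###+++.........
200 ........................++#++####+++.........
201 ........................+++++#####++.........
202 ........................++++++####++.........
203 ........................+#+++#####++.........
204 ........................+++++#####++.........
205 ........................+++++++#++++.........
206 ........................+++++++++++..........
207 .....++#............+#+++++++++++++..........
208 ....++####.........++##++++++++++++..........
209 ....++######+......++###++........+..........
210 ....+######+++....++######...................
211 ...++#######+.....++#####++..................
212 ...+++#####++.....++#####+...................
213 ...++++++#++.....++######+...................
214 ...+++++++++.....+++#+###....................
215 .....+++++++.....++++++++....................
216 ........+++.......++++++.....................
[(array([227., 160.]), np.int32(14)), (array([616., 160.]), np.int32(12)), (array([494., 177.]), np.int32(5)), (array([496., 182.]), np.int32(8)), (array([536., 191.]), np.int32(7)), (array([366., 206.]), np.int32(193)), (array([398., 208.]), np.int32(25)), (array([135., 208.]), np.int32(8)), (array([348., 212.]), np.int32(76)), (array([136., 224.]), np.int32(9))]
```

>>> servo_tool:
  targets:
    - {"hand": 1,"x": -0.016,"y": -0.284,"z": 0.1,"roll": 0}
    - {"hand": 1,"x": -0.016,"y": -0.284,"z": 0.15,"roll": 0}
    - {"hand": 1,"x": -0.016,"y": -0.284,"z": 0.17,"roll": 0}
    - {"hand": 1,"x": -0.016,"y": -0.284,"z": 0.18,"roll": 0}
    - {"hand": 1,"x": -0.016,"y": -0.284,"z": 0.18,"roll": 0}
    - {"hand": 1,"x": -0.016,"y": -0.284,"z": 0.18,"roll": 0}
    - {"hand": -0.27,"x": -0.016,"y": -0.284,"z": 0.18,"roll": 0}
    - {"hand": -0.29,"x": -0.016,"y": -0.284,"z": 0.18,"roll": 0}
    - {"hand": -0.29,"x": -0.016,"y": -0.284,"z": 0.18,"roll": 0}
  grip_force: 20

```text
time: 13.48
tool_pos: [0.4889, 0.2524, 0.2034]
tcp_rot: [2.381, 2.047, 0.007]
wrist_force: [0.5, -0.1, -1.8]
width: 0.648
grip_force: 20.1
```

```bash
python3 -c "
from h import *
s=S();to([.4935,.305,.11]);to([.499,.34,.064])
im=read_camera('side')[110:220,230:340,::-1];cv2.imwrite('pics/8.png',cv2.resize(im,None,fx=5,fy=5))
u=np.array([-.148,-.989,0])
for th in (30,40,50,60):
  t=np.radians(th);b,h=.185,.061
  print(th,proj('side',s['tool_pos']+u*(b*np.cos(t)-h*np.sin(t))-[0,0,b*np.sin(t)+h*np.cos(t)]))
"
```

```text
t 13.48 tcp [0.4889 0.2524 0.2034] yx 81.35 F [ 0.5 -0.1 -1.8] T [0.02 0.05 0.03] w 0.648 g 20.1
to [0.4935 0.305  0.11  ] xyz [ 0.1049 -0.0075  0.1871] roll None
to [0.499 0.34  0.064] xyz [ 0.1755 -0.0075  0.2793] roll None
30 [272.5 185.8]
40 [275.  188.2]
50 [277.6 188.7]
60 [280.2 187.3]
```

View pics/8.png

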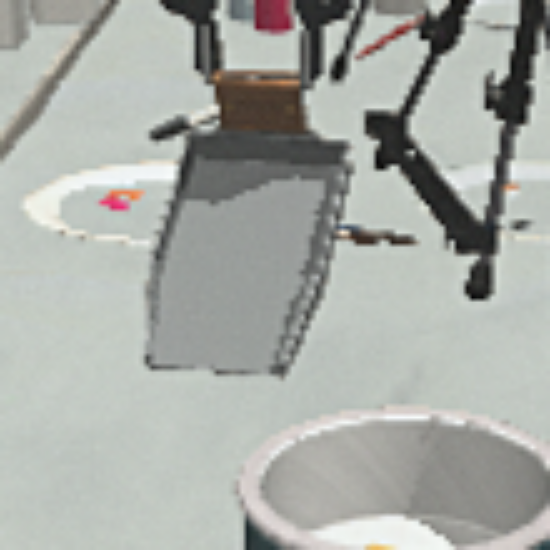

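>>> servo_tool:
  targets:
    - {"hand": -0.29,"x": 0.03,"y": -0.003,"z": 0.05,"roll": 0}
    - {"hand": -0.29,"x": 0.065,"y": -0.005,"z": 0.1,"roll": 0}
    - {"hand": -0.29,"x": 0.09,"y": -0.006,"z": 0.135,"roll": 0}
    - {"hand": -0.29,"x": 0.111,"y": -0.007,"z": 0.16,"roll": 0}
    - {"hand": -0.29,"x": 0.13,"y": -0.007,"z": 0.188,"roll": 0}
    - {"hand": -0.29,"x": 0.149,"y": -0.007,"z": 0.217,"roll": 0}
    - {"hand": -0.29,"x": 0.164,"y": -0.007,"z": 0.248,"roll": 0}
    - {"hand": -0.29,"x": 0.175,"y": -0.007,"z": 0.275,"roll": 0}
    - {"hand": -0.29,"x": 0.176,"y": -0.007,"z": 0.282,"roll": 0}
    - {"hand": -0.29,"x": 0.176,"y": -0.007,"z": 0.282,"roll": 0}

```text
time: 14.37
tool_pos: [0.4977, 0.3413, 0.0619]
tcp_rot: [2.381, 2.049, 0.005]
wrist_force: [-2.2, -0.9, 8.0]
width: 0.647
grip_force: 21.5
```

```bash
python3 -c "
from h import *
s=S()"
```

```text
t 14.37 tcp [0.4977 0.3413 0.0619] yx 81.43 F [-2.2 -0.9  8. ] T [-0.16  0.39 -0.02] w 0.647 g 21.5
```

>>> servo_tool:
  targets:
    - {"hand": -1,"x": 0,"y": 0,"z": -0.004,"roll": 0}
    - {"hand": -1,"x": 0,"y": 0,"z": -0.004,"roll": 0}
    - {"hand": -1,"x": 0,"y": 0,"z": -0.004,"roll": 0}
    - {"hand": -1,"x": 0,"y": 0,"z": -0.004,"roll": 0}
    - {"hand": -1,"x": 0,"y": 0,"z": -0.08,"roll": 0}
    - {"hand": -1,"x": 0,"y": 0,"z": -0.16,"roll": 0}
    - {"hand": -1,"x": 0,"y": 0,"z": -0.24,"roll": 0}
    - {"hand": -1,"x": 0,"y": 0,"z": -0.32,"roll": 0}
    - {"hand": -1,"x": 0,"y": 0,"z": -0.35,"roll": 0.04}

```text
time: 15.12
tool_pos: [0.4983, 0.3411, 0.2421]
tcp_rot: [2.505, 1.894, 0.015]
wrist_force: [1.0, 0.3, 0.4]
width: 0.997
grip_force: 0.0
```

```bash
python3 -c "
from h import *
s=S();to([.46,-.02,.24],38)"
```

```text
t 15.12 tcp [0.4983 0.3411 0.2421] yx 74.2 F [1.  0.3 0.4] T [-0.01 -0.08 -0.06] w 0.997 g 0.0
to [ 0.46 -0.02  0.24] xyz [-7.157e-01  1.229e-01 -2.000e-04] roll 0.20110621087303412
```

>>> servo_tool:
  targets:
    - {"hand": -1,"x": -0.716,"y": 0.123,"z": 0,"roll": 0.201}
    - {"hand": -1,"x": -0.716,"y": 0.123,"z": 0,"roll": 0.201}
    - {"hand": -1,"x": -0.716,"y": 0.123,"z": 0,"roll": 0.201}
    - {"hand": -1,"x": -0.716,"y": 0.123,"z": 0,"roll": 0.201}
    - {"hand": -1,"x": -0.716,"y": 0.123,"z": 0,"roll": 0.201}
    - {"hand": -1,"x": -0.716,"y": 0.123,"z": 0,"roll": 0.201}
    - {"hand": -1,"x": -0.716,"y": 0.123,"z": 0,"roll": 0.201}
    - {"hand": -1,"x": -0.716,"y": 0.123,"z": 0,"roll": 0.201}
    - {"hand": -1,"x": -0.716,"y": 0.123,"z": 0,"roll": 0.201}

```text
time: 15.87
tool_pos: [0.4567, -0.0246, 0.2349]
tcp_rot: [2.969, 1.022, -0.0]
wrist_force: [0.6, 1.4, 0.2]
width: 0.998
grip_force: 0.0
```

```bash
cat > m.py <<'E'
from h import *
# refine knob pose by numeric fits
t=cv2.imread("pics/top0.png")[:,:,::-1];sd=cv2.imread("pics/side0.png")[:,:,::-1]
def sil(im,x0,x1,y0,y1,th):
    m=np.zeros(im.shape[:2],bool);m[y0:y1,x0:x1]=im[y0:y1,x0:x1].max(2)<th;return m
def model(n,x,y,yaw):
    a=np.linspace(0,2*np.pi,60);c,s=np.cos(a),np.sin(a)
    P=[np.c_[.022*c,.022*s,0*a],np.c_[.014*c,.014*s,0*a+.019]]
    P=np.vstack(P);B=np.array([[i*.02,j*.006,z] for i in(-1,1) for j in(-1,1) for z in(.019,.037)])
    r=R.from_euler('z',yaw,degrees=True);o=[]
    k=8
    for Q in(P,B):
        h=cv2.convexHull(((proj0(n,r.apply(Q)+[x,y,0])+.5)*k).astype(np.float32));o.append(h.astype(np.int32))
    return o,k
def proj0(n,P):
    c=CI[n];v=R.from_rotvec(c["orientation"]).inv().apply(P-c["eye"])
    return np.array([c["cx"]+c["fx"]*v[:,0]/v[:,2],c["cy"]+c["fy"]*v[:,1]/v[:,2]]).T
def score(n,im,box,x,y,yaw):
    x0,x1,y0,y1=box;g=im[y0:y1,x0:x1].mean(2).astype(float);o,k=model(n,x,y,yaw)
    M=np.zeros(((y1-y0)*k,(x1-x0)*k),np.uint8)
    for h in o: cv2.fillConvexPoly(M,h-np.array([x0*k,y0*k]),1)
    M=cv2.resize(M.astype(np.float32),(x1-x0,y1-y0),interpolation=cv2.INTER_AREA)
    bg=np.median(g);fg=25; return np.mean(np.abs(np.where(g>bg*.6,g,np.minimum(g,60))-(bg*(1-M)+fg*M)))
for n,im,b in(("top",t,(446,476,236,266)),("side",sd,(222,262,298,340))):
    best=min((score(n,im,b,x,y,w),x,y,w) for x in np.arange(.460,.478,.001) for y in np.arange(-.380,-.362,.001) for w in (-10,-5,0,5))
    print(n,np.round(best,4))
s=S();to([.469,-.371,.12],-3.5)
E
python3 m.py
```

```text
top [ 6.7944  0.469  -0.372   0.    ]
side [ 16.9776   0.47    -0.372  -10.    ]
t 15.87 tcp [ 0.4567 -0.0246  0.2349] yx 38.0 F [0.6 1.4 0.2] T [-0.01 -0.03  0.04] w 0.998 g 0.0
to [ 0.469 -0.371  0.12 ] xyz [-0.407   0.5608  0.2305] roll 0.2305607772960144
```

Knob at (0.4695, -0.372), both cameras agree.

>>> servo_tool:
  targets:
    - {"hand": -1,"x": -0.407,"y": 0.562,"z": 0.1,"roll": 0.231}
    - {"hand": -1,"x": -0.407,"y": 0.562,"z": 0.1,"roll": 0.231}
    - {"hand": -1,"x": -0.407,"y": 0.562,"z": 0.1,"roll": 0.231}
    - {"hand": -1,"x": -0.407,"y": 0.562,"z": 0.1,"roll": 0.231}
    - {"hand": -1,"x": -0.407,"y": 0.562,"z": 0.1,"roll": 0.231}
    - {"hand": -1,"x": -0.407,"y": 0.562,"z": 0.1,"roll": 0.231}
    - {"hand": -1,"x": -0.407,"y": 0.562,"z": 0.22,"roll": 0.231}
    - {"hand": -1,"x": -0.407,"y": 0.562,"z": 0.22,"roll": 0.231}
    - {"hand": -1,"x": -0.407,"y": 0.562,"z": 0.22,"roll": 0.231}
    - {"hand": -1,"x": -0.407,"y": 0.562,"z": 0.22,"roll": 0.231}

```text
time: 16.7
tool_pos: [0.4675, -0.3715, 0.1183]
tcp_rot: [-3.137, 0.102, 0.011]
wrist_force: [-0.8, 1.4, -0.2]
width: 0.998
grip_force: 0.0
```

```bash
python3 -c "
from h import *
s=S();to([.4695,-.372,.026],-3.5)"
```

```text
t 16.7 tcp [ 0.4675 -0.3715  0.1183] yx -3.72 F [-0.8  1.4 -0.2] T [ 0.02 -0.02  0.02] w 0.998 g 0.0
to [ 0.4695 -0.372   0.026 ] xyz [0.0054 0.0013 0.1846] roll -0.0012183725654180775
```

>>> servo_tool:
  targets:
    - {"hand": -1,"x": 0.002,"y": 0.001,"z": 0.07,"roll": 0}
    - {"hand": -1,"x": 0.002,"y": 0.001,"z": 0.14,"roll": 0}
    - {"hand": -1,"x": 0.002,"y": 0.001,"z": 0.175,"roll": 0}
    - {"hand": -1,"x": 0.002,"y": 0.001,"z": 0.182,"roll": 0}
    - {"hand": -1,"x": 0.002,"y": 0.001,"z": 0.182,"roll": 0}
  grip_force: 50

```text
time: 17.12
tool_pos: [0.4705, -0.3675, 0.0322]
tcp_rot: [-3.138, 0.096, 0.005]
wrist_force: [-0.5, -0.3, 0.7]
width: 0.998
grip_force: 0.0
```

```bash
python3 -c "
from h import *
s=S();to([.4695,-.372,.025],-3.5)"
```

```text
t 17.12 tcp [ 0.4705 -0.3675  0.0322] yx -3.5 F [-0.5 -0.3  0.7] T [-0.02  0.    0.02] w 0.998 g 0.0
to [ 0.4695 -0.372   0.025 ] xyz [-0.0014  0.0091  0.0145] roll -2.2362274823232534e-05
```

>>> servo_tool:
  targets:
    - {"hand": -1,"x": 0,"y": 0.004,"z": 0.008,"roll": 0}
    - {"hand": -1,"x": 0,"y": 0.004,"z": 0.008,"roll": 0}
    - {"hand": -1,"x": 0,"y": 0.004,"z": 0.008,"roll": 0}
    - {"hand": -1,"x": 0,"y": 0.004,"z": 0.008,"roll": 0}

```text
time: 17.45
tool_pos: [0.4727, -0.3717, 0.0316]
tcp_rot: [3.138, -0.096, 0.004]
wrist_force: [0.5, -0.4, -0.3]
width: 1.0
grip_force: 0.0
```

```bash
python3 -c "
from h import *
s=S();to([.4695,-.372,.025],-3.5)"
```

```text
t 17.45 tcp [ 0.4727 -0.3717  0.0316] yx -3.5 F [ 0.5 -0.4 -0.3] T [ 0.02 -0.04 -0.02] w 1.0 g 0.0
to [ 0.4695 -0.372   0.025 ] xyz [-0.0063  0.001   0.0131] roll -8.077360420581197e-06
```

>>> servo_tool:
  targets:
    - {"hand": -1,"x": -0.005,"y": 0.001,"z": 0.012,"roll": 0}
    - {"hand": -1,"x": -0.005,"y": 0.001,"z": 0.012,"roll": 0}
    - {"hand": -1,"x": -0.005,"y": 0.001,"z": 0.012,"roll": 0}
    - {"hand": -1,"x": -0.005,"y": 0.001,"z": 0.012,"roll": 0}

```text
time: 17.78
tool_pos: [0.4689, -0.3711, 0.0237]
tcp_rot: [-3.14, 0.096, 0.0]
wrist_force: [-0.4, 0.5, -0.0]
width: 1.005
grip_force: 0.0
```

```bash
python3 -c "
from h import *
s=S();to([.4695,-.372,.025],-3.5)"
```

```text
t 17.78 tcp [ 0.4689 -0.3711  0.0237] yx -3.51 F [-0.4  0.5 -0. ] T [0.03 0.01 0.06] w 1.005 g 0.0
to [ 0.4695 -0.372   0.025 ] xyz [ 0.0012  0.0017 -0.0026] roll -7.216547213759997e-05
```

Good; close, then lift.

>>> servo_tool:
  targets:
    - {"hand": 1,"x": 0,"y": 0.001,"z": 0,"roll": 0}
    - {"hand": 1,"x": 0,"y": 0.001,"z": 0,"roll": 0}
    - {"hand": 1,"x": 0,"y": 0.001,"z": 0,"roll": 0}
    - {"hand": 1,"x": 0,"y": 0.001,"z": 0,"roll": 0}
    - {"hand": 1,"x": 0,"y": 0.001,"z": 0,"roll": 0}
    - {"hand": 1,"x": 0,"y": 0.001,"z": 0,"roll": 0}
    - {"hand": 1,"x": 0,"y": 0.001,"z": 0,"roll": 0}
    - {"hand": 1,"x": 0,"y": 0.001,"z": 0,"roll": 0}
    - {"hand": 1,"x": 0,"y": 0.001,"z": 0,"roll": 0}
  grip_force: 60

```text
time: 18.53
tool_pos: [0.4693, -0.3719, 0.0241]
tcp_rot: [3.14, -0.096, 0.001]
wrist_force: [0.2, 0.3, 2.3]
width: 0.118
grip_force: 61.0
```

```bash
python3 -c "
from h import *
s=S();to([.576,-.192,.2],-5)"
```

```text
t 18.53 tcp [ 0.4693 -0.3719  0.0241] yx -3.51 F [0.2 0.3 2.3] T [ 0.   -0.01 -0.02] w 0.118 g 61.0
to [ 0.576 -0.192  0.2  ] xyz [ 0.1911 -0.3721 -0.3519] roll 0.008299095153511536
```

>>> servo_tool:
  targets:
    - {"hand": 1,"x": 0,"y": 0,"z": -0.04,"roll": 0}
    - {"hand": 1,"x": 0,"y": 0,"z": -0.1,"roll": 0}
    - {"hand": 1,"x": 0,"y": 0,"z": -0.18,"roll": 0}
    - {"hand": 1,"x": 0,"y": 0,"z": -0.25,"roll": 0}
    - {"hand": 1,"x": 0,"y": 0,"z": -0.28,"roll": 0}
    - {"hand": 1,"x": 0,"y": 0,"z": -0.28,"roll": 0}

```text
time: 19.03
tool_pos: [0.4718, -0.3741, 0.1697]
tcp_rot: [3.134, -0.096, 0.012]
wrist_force: [0.1, 0.0, 0.2]
width: 0.118
grip_force: 60.8
```

```bash
cat > m2.py <<'E'
from h import *
S()
im0={n:cv2.imread(f"pics/{n}0.png") for n in("top","side")}
P0=np.array([.576,-.191,.066])
a=np.linspace(0,2*np.pi,60)
for n in("top","side"):
    im=im0[n];cen=proj(n,P0);w=14 if n=="top" else 16
    x0,y0=(cen-w).astype(int);c=im[y0:y0+2*w,x0:x0+2*w].mean(2)
    k=8;best=[]
    for x in np.arange(.570,.583,.0005):
        for y in np.arange(-.198,-.185,.0005):
            Q=np.array([[x,y,.066]])+np.c_[.0255*np.cos(a),.0255*np.sin(a),0*a]
            h=(proj(n,Q)+.5-[x0,y0])*k
            M=np.zeros((2*w*k,2*w*k),np.uint8);cv2.fillConvexPoly(M,h.astype(np.int32),1)
            M=cv2.resize(M.astype(np.float32),(2*w,2*w),interpolation=cv2.INTER_AREA)
            # outer ring only: want dark inside, bright outside; ignore centre/labels by clipping
            m=np.clip(c,40,140);best.append((np.mean((m-(140-100*M))**2),x,y))
    b=min(best);print(n,np.round(b,4));x,y=b[1:]
    pol=[]
    for d in range(-40,41,2):
        r=np.arange(.009,.022,.001);t=np.radians(d)
        Q=np.c_[x+r*np.cos(t),y+r*np.sin(t),0*r+.066];p=proj(n,Q).astype(np.float32)
        pol.append((cv2.remap(im.mean(2).astype(np.float32),p[:,0],p[:,1],1).mean(),d))
    print(sorted(pol)[::-1][:6])
    # tip: column of bright spindle
    print(proj(n,[[x,y,.066],[x,y,.091]]))
E
python3 m2.py
python3 - <<'E'
import sys; sys.path.insert(0,'.')
from h import *
im=cv2.imread("pics/side0.png").mean(2).astype(int)
print("side rows 230-246, cols 294-316");
for r in range(229,246): print(r,im[r,294:318])
E
```

```text
t 19.03 tcp [ 0.4718 -0.3741  0.1697] yx -3.5 F [0.1 0.  0.2] T [-0.08 -0.03 -0.02] w 0.118 g 60.8
top [173.596    0.5765  -0.1905]
[(np.float32(76.32413), -6), (np.float32(74.44233), -4), (np.float32(73.67909), -8), (np.float32(73.52909), -2), (np.float32(71.35702), 0), (np.float32(70.13779), 2)]
[[398.3 208.2]
 [399.8 206.7]]
side [ 1.8262715e+03  5.7850000e-01 -1.9450000e-01]
[(np.float32(178.42903), 4), (np.float32(174.53322), 2), (np.float32(161.67348), 0), (np.float32(158.8675), 6), (np.float32(146.6999), -2), (np.float32(138.38055), 8)]
[[304.5 242.1]
 [304.5 232.5]]
side rows 230-246, cols 294-316
229 [53 52 52 55 59 57 63 55 58 60 60 60 57 58 58 57 59 62 62 64 61 67 62 64]
230 [63 62 64 56 45 43 45 45 46 50 48 54 53 52 49 53 56 58 53 58 59 58 61 57]
231 [213 199 155 159 142  84 102 105 107 100  52  59  70  66  63  53  55  57
  59  58  61  54  58  58]
232 [248 248 247 250 251 251 254 255 249 169 147 169 191 254 212 211 210 210
 199 152 159 141  85 104]
233 [242 244 243 244 244 246 250 254 251 162 185 202 177 255 253 252 249 247
 248 248 250 250 250 249]
234 [243 241 241 240 2
[... 513 characters left out ...]
  45  47  46  43  56 100 126 132 133 110  40  42  44  40
  38  50 114 207 254 240]
240 [196  50  38  43  46  46  44  66 104 108 124 131 145 173 151  35  45  44
  46  37  36  91 201 240]
241 [ 72  36  45  48  47  47  48  65 106 107 116 129 151 177 156  29  33  35
  34  27  22  62 184 253]
242 [ 34  45  47  51  54  50  42  65 137 171 171 162 172 167 144 142 208 211
 164 192 200 184 155 255]
243 [ 33  38  51  52  53  50  44  52  79 105 118 116 122 106  79  66  92  93
  71  85  80  74 146 248]
244 [ 43  32  45  48  48  53  49  49  47  55  55  57  57  54  48  41  40  42
  39  35  26  88 218 250]
245 [232  61  33  48  49  52  52  51  48  48  46  45  47  49  48  51  47  45
  44  33  64 177 254 247]
```

```bash
python3 - <<'E'
from h import *
im=cv2.imread("pics/side0.png").mean(2).astype(int)
for r in range(244,256): print(r,im[r,296:314:2])
for y in(-.190,-.1915,-.193,-.1945):
    print(y,proj("side",[[.577,y-.0255,.066],[.577,y+.0255,.066],[.577,y,.066]])[:,1])
to([.577,-.1915,.155],-5)
E
```

```text
244 [45 48 49 47 55 57 48 40 39]
245 [33 49 52 48 46 47 48 47 44]
246 [19 41 44 54 49 47 50 45 29]
247 [244  32  30  42  45  45  43  26 122]
248 [249 245 170  18  16  14  41 175 253]
249 [243 250 253 255 255 255 255 251 225]
250 [243 179 245 247 242 251 247 246 120]
251 [234 236 240 240 228 245 240 241 235]
252 [240 241 240 239 234 244 240 239 241]
253 [244 244 243 243 244 243 240 239 241]
254 [255 255 255 255 255 253 247 244 244]
255 [129 127 129 136 150 196 213 255 255]
-0.19 [247.4 234.9 241. ]
-0.1915 [247.8 235.3 241.4]
-0.193 [248.2 235.6 241.7]
-0.1945 [248.6 236.  242.1]
to [ 0.577  -0.1915  0.155 ] xyz [ 0.1874 -0.3775  0.0285] roll 0.008334855874349028
```

>>> servo_tool:
  targets:
    - {"hand": 1,"x": 0.187,"y": -0.377,"z": 0,"roll": 0.008}
    - {"hand": 1,"x": 0.187,"y": -0.377,"z": 0,"roll": 0.008}
    - {"hand": 1,"x": 0.187,"y": -0.377,"z": 0,"roll": 0.008}
    - {"hand": 1,"x": 0.187,"y": -0.377,"z": 0,"roll": 0.008}
    - {"hand": 1,"x": 0.187,"y": -0.377,"z": 0,"roll": 0.008}
    - {"hand": 1,"x": 0.187,"y": -0.377,"z": 0.02,"roll": 0.008}
    - {"hand": 1,"x": 0.187,"y": -0.377,"z": 0.03,"roll": 0.008}
    - {"hand": 1,"x": 0.187,"y": -0.377,"z": 0.03,"roll": 0.008}
    - {"hand": 1,"x": 0.187,"y": -0.377,"z": 0.03,"roll": 0.008}

```text
time: 19.78
tool_pos: [0.5722, -0.1899, 0.1469]
tcp_rot: [-3.138, 0.137, 0.006]
wrist_force: [0.0, -0.2, -0.5]
width: 0.119
grip_force: 60.8
```

```bash
python3 - <<'E'
from h import *
s=S();to([.577,-.192,.125],-5)
# knob vs spindle in side image: dark knob bottom over white panel
im=read_camera("side").mean(2).astype(int)
p=s['tool_pos']-[0,0,.024]
print("knob base proj",proj("side",p),proj("side",[[.577,-.192,.091],[.577,-.192,.066]]))
for r in range(196,240,2): print(r,im[r,290:322:1])
E
```

```text
t 19.78 tcp [ 0.5722 -0.1899  0.1469] yx -4.99 F [ 0.  -0.2 -0.5] T [-0.01  0.05 -0.05] w 0.119 g 60.8
to [ 0.577 -0.192  0.125] xyz [0.0102 0.0034 0.0438] roll 4.673696804644578e-05
knob base proj [301.7 218.8] [[303.9 231.9]
 [303.9 241.5]]
196 [226 244 254 233  32  28  33  41  48  48  47  48  51  42  44  50  52  94
 168 168 167 163 162 159 151 141 152 148 147 143 142 140]
198 [178 172 174 176 184 180 144 109  42  52  54  51  49  45  59 109 114  88
 167 166 161 161 159 156 146 153 146 141 141 144 145 145]
200 [176 178 180 181 182 176 142 105  40  45  54  51  53  49  66 114 112  87
 168 167 161 157 157 157 153 152 146 144 142 147 142 144]
202 [177 180 183 188 194 190 149 106  42  49  50  53  54  50  65 110 114  89
 166 169 169 160 159 152 142 151 145 145 139 139 144 143]
204 [175 178 187 169  31  38  88 116  41  49  55  55  50  50  64 110 134 159
 204 211 144 114 117 155 139 138 143 145 146 144 145 144]
206 [175 182 178 123  23  48  94 117  39  53  50  55  52  46  77 132 117  33
  38  36  37  52 108 148 140 139 143 143 142 149 145 143]
208 [177 182 179 123  26  49  94 118  45  54  5
[... 1316 characters left out ...]
9 58 63 57 60 58 62 59 61 60 64
 63 62 65 65 65 67 63 66]
230 [67 65 62 60 64 66 64 57 42 43 43 46 47 46 51 51 52 46 49 50 49 55 56 58
 57 58 58 58 61 62 65 64]
232 [142 229 250 249 250 251 251 252 254 255 255 255 254 174 149 175 194 255
 217 213 217 217 203 156 157 145  89 105 106 106  98  56]
234 [254 252 247 246 245 245 243 244 244 244 241 201 153 135 122 134 176 254
 197 191 249 246 246 246 248 248 247 247 247 248 248 248]
236 [147 157 176 182 188 169 228 255 255 255 218 177 150 100 121 131 125 135
 146 229 246 255 254 243 194 158 218 244 243 242 242 241]
238 [156 156 155 151 205 255 140  82  54  31  36  36  53  99 128 128  85  25
  38  32  35  46  79 153 239 255 248 245 247 245 244 241]
```

>>> servo_tool:
  targets:
    - {"hand": 1,"x": 0.009,"y": 0.001,"z": 0.02,"roll": 0}
    - {"hand": 1,"x": 0.009,"y": 0.001,"z": 0.04,"roll": 0}
    - {"hand": 1,"x": 0.009,"y": 0.001,"z": 0.04,"roll": 0}
    - {"hand": 1,"x": 0.009,"y": 0.001,"z": 0.04,"roll": 0}
    - {"hand": 1,"x": 0.009,"y": 0.001,"z": 0.04,"roll": 0}

```text
time: 20.25
tool_pos: [0.578, -0.1905, 0.1284]
tcp_rot: [-3.138, 0.137, 0.001]
wrist_force: [-1.3, 0.0, -0.8]
width: 0.126
grip_force: 60.8
```

```bash
cat > k.py <<'E'
from h import *
s=S();to([.577,-.191,.11],-5)
im=read_camera("side").mean(2).astype(int)
print(proj("side",s['tool_pos']-[0,0,.024]))
for r in range(214,240,2): print(r,im[r,290:322:1])
E
python3 k.py
```

```text
t 20.25 tcp [ 0.578  -0.1905  0.1284] yx -4.98 F [-1.3  0.  -0.8] T [-0.01 -0.03 -0.02] w 0.126 g 60.8
to [ 0.577 -0.191  0.11 ] xyz [-0.0019  0.0011  0.0369] roll 8.440378150188129e-05
[304.4 226.3]
214 [174 174 176 175 182 172  87  31  45  84  95  46  49  53  67  50  49  88
 137 116  28  34  37  32  63 132 160 155 160 167 169 175]
216 [208 209 225 241 249 251 118  30  49  87  97  48  49  55  53  51  48  87
 135 118  36  40  42  32  98 217 243 138 144 149 154 153]
218 [214 219 216 218 225 206  90  27  46  97 125  97  93  74  74  66  59  96
 132  96  35  46  40  26 127 249 251 248 250 234 139 149]
220 [137 173 167 187 196 208 219 150  58  35  46  50  51  59  59  65  65  68
  59  37  38  48  41  38 141 245 224 220 220 220 222 213]
222 [ 61  76  97 127 130 135 108  50  42  46  46  45  45  48  51  49  44  50
  46  52  48  49  45  35 106 205 224 217 212 211 214 216]
224 [ 57  56  56  56  57  57  37  47  47  45  47  49  46  48  52  51  53  52
  44  45  45  49  45  45  39  87 156 149 143 128 114  95]
226 [57 63 59 61 59 67 39 48 44 48 48 44 50 49 53 53 52 47 53 49 47 49 42 43
 50 70 61 59 60 61 59 63]
228 [ 61  62  58  60  56  65  82  63  35  37  43  44  47  49  52  53  52  45
  45  48  45  43  37  81 139  82  56  64  63  63  63  67]
230 [ 67  64  66  64  61  65  63  58  60  79  88  98 118 103 103 105 109 100
 102 160 171  83  68  57  51  56  59  57  62  63  63  64]
232 [140 229 250 249 252 251 250 253 254 254 255 255 253 152  78  79 158 255
 212 213 213 215 205 157 161 143  86 106 105 108  97  57]
234 [251 253 254 254 254 254 250 246 246 247 243 203 154 137 120  94 153 255
 198 191 250 244 245 247 247 248 248 248 247 248 248 249]
236 [170 148 152 142 100  90 138 190 189 201 226 173 150 103 122 102  81 139
 148 227 245 255 254 243 193 159 219 244 243 242 242 242]
238 [157 155 154 160 167 157  87  53  42  33  34  36  51 102 124 108  52  33
  36  35  34  46  76 152 241 255 249 246 247 246 243 241]
```

>>> servo_tool:
  targets:
    - {"hand": 1,"x": -0.0025,"y": 0.001,"z": 0.01,"roll": 0}
    - {"hand": 1,"x": -0.0025,"y": 0.001,"z": 0.02,"roll": 0}
    - {"hand": 1,"x": -0.0025,"y": 0.001,"z": 0.03,"roll": 0}
    - {"hand": 1,"x": -0.0025,"y": 0.001,"z": 0.03,"roll": 0}
    - {"hand": 1,"x": -0.0025,"y": 0.001,"z": 0.03,"roll": 0}

```text
time: 20.72
tool_pos: [0.5767, -0.1904, 0.1132]
tcp_rot: [-3.138, 0.135, 0.002]
wrist_force: [-0.5, -0.5, -0.4]
width: 0.119
grip_force: 60.8
```

>>> servo_tool:
  targets:
    - {"hand": 1,"x": 0,"y": 0,"z": 0.006,"roll": 0}
    - {"hand": 1,"x": 0,"y": 0,"z": 0.01,"roll": 0}
    - {"hand": 1,"x": 0,"y": 0,"z": 0.012,"roll": 0}
    - {"hand": 1,"x": 0,"y": 0,"z": 0.012,"roll": 0}

```text
time: 21.05
tool_pos: [0.5771, -0.1909, 0.1077]
tcp_rot: [3.138, -0.135, 0.0]
wrist_force: [0.7, -3.1, -0.4]
width: 0.122
grip_force: 60.8
```

>>> servo_tool:
  targets:
    - {"hand": 1,"x": 0,"y": 0.002,"z": 0.006,"roll": 0}
    - {"hand": 1,"x": 0,"y": 0.002,"z": 0.012,"roll": 0}
    - {"hand": 1,"x": 0,"y": 0.002,"z": 0.014,"roll": 0}
    - {"hand": 1,"x": 0,"y": 0.002,"z": 0.014,"roll": 0}
    - {"hand": 1,"x": 0,"y": 0.002,"z": 0.014,"roll": 0}

```text
time: 21.47
tool_pos: [0.5768, -0.1914, 0.1005]
tcp_rot: [-3.138, 0.136, 0.001]
wrist_force: [0.4, -0.8, -0.6]
width: 0.118
grip_force: 60.8
```

```bash
python3 -c "
from h import *
S()"
```

```text
t 21.47 tcp [ 0.5768 -0.1914  0.1005] yx -4.95 F [ 0.4 -0.8 -0.6] T [-0.02 -0.   -0.04] w 0.118 g 60.8
```

>>> servo_tool:
  targets:
    - {"hand": 1,"x": 0,"y": 0,"z": 0.004,"roll": 0}
    - {"hand": 1,"x": 0,"y": 0,"z": 0.008,"roll": 0}
    - {"hand": 1,"x": 0,"y": 0,"z": 0.01,"roll": 0}
    - {"hand": 1,"x": 0,"y": 0,"z": 0.01,"roll": 0}
  grip_force: 90

```text
time: 21.8
tool_pos: [0.5774, -0.1916, 0.0964]
tcp_rot: [3.139, -0.136, 0.001]
wrist_force: [-1.5, 1.0, 5.4]
width: 0.108
grip_force: 93.4
```

>>> servo_tool:
  targets:
    - {"hand": 1,"x": 0,"y": 0,"z": 0.003,"roll": 0}
    - {"hand": 1,"x": 0,"y": 0,"z": 0.005,"roll": 0}
    - {"hand": 1,"x": 0,"y": 0,"z": 0.006,"roll": 0}
    - {"hand": 1,"x": 0,"y": 0,"z": 0.006,"roll": 0}

```text
time: 22.13
tool_pos: [0.5774, -0.1916, 0.0937]
tcp_rot: [3.139, -0.136, 0.001]
wrist_force: [-1.3, 0.8, 6.6]
width: 0.103
grip_force: 93.7
```

Spring curve is as expected; press on to the stop.

>>> servo_tool:
  targets:
    - {"hand": 1,"x": 0,"y": 0,"z": 0.003,"roll": 0}
    - {"hand": 1,"x": 0,"y": 0,"z": 0.005,"roll": 0}
    - {"hand": 1,"x": 0,"y": 0,"z": 0.005,"roll": 0}
    - {"hand": 1,"x": 0,"y": 0,"z": 0.005,"roll": 0}

```text
time: 22.47
tool_pos: [0.5776, -0.1917, 0.0927]
tcp_rot: [3.138, -0.135, 0.002]
wrist_force: [-3.7, 2.1, 13.1]
width: 0.114
grip_force: 94.8
```

>>> servo_tool:
  targets:
    - {"hand": 1,"x": 0,"y": 0,"z": 0.002,"roll": 0}
    - {"hand": 1,"x": 0,"y": 0,"z": 0.004,"roll": 0}
    - {"hand": 1,"x": 0,"y": 0,"z": 0.004,"roll": 0}
    - {"hand": 1,"x": 0,"y": 0,"z": 0.004,"roll": 0}

```text
time: 22.8
tool_pos: [0.5778, -0.1918, 0.0924]
tcp_rot: [3.138, -0.135, 0.003]
wrist_force: [-6.8, 2.9, 21.5]
width: 0.112
grip_force: 95.9
```

```bash
python3 -c "
from h import *
im=amber('top')[:,:,::-1];t=cv2.imread('pics/top0.png')
d=(cv2.absdiff(im,t).max(2)>45).astype(np.uint8)
print([(n,int(d[y0:y1,x0:x1].sum())) for n,x0,x1,y0,y1 in [('cup',190,235,130,172),('jug',250,298,110,165),('bottle',430,465,145,175),('tray',190,280,210,270)]])
# tray edges: dark/gray contour compare via shift
a=cv2.cvtColor(im,cv2.COLOR_BGR2GRAY)[205:275,180:290].astype(np.float32);b=cv2.cvtColor(t,cv2.COLOR_BGR2GRAY)[205:275,180:290].astype(np.float32)
print(cv2.phaseCorrelate(b,a)); S()
"
```

```text
top [((365.9, 206.2), 129), ((347.7, 210.8), 60), ((98.8, 266.9), 19), ((88.6, 297.8), 47), ((507.5, 388.1), 102)]
[('cup', 0), ('jug', 0), ('bottle', 377), ('tray', 617)]
((0.12049149473045162, 0.6239747664419824), 0.6101137653545097)
t 22.85 tcp [ 0.5778 -0.1918  0.0924] yx -4.94 F [-7.4  3.1 19.9] T [0.65 1.4  0.01] w 0.107 g 95.9
```

```bash
python3 -c "
from h import *
print(proj('top',[[.577,-.19,.2],[.577,-.19,.3],[.577,-.19,.45]]))
im=read_camera('side')[:,:,::-1];t=cv2.imread('pics/side0.png');im2=read_camera('top')[:,:,::-1];t2=cv2.imread('pics/top0.png')
d=lambda a,b:(cv2.absdiff(a,b).max(2)>45).astype(np.uint8)
print('bottle side',d(im,t)[248:322,358:390].sum(),'jug',d(im,t)[130:205,358:390].sum())
D=d(im2,t2)
for r in range(206,272,2): print(r,''.join('#' if v else '.' for v in D[r,185:285]))
m=im[150:200,255:312];print('tray side diff');D=d(im,t)
for r in range(145,200,2): print(r,''.join('#' if v else '.' for v in D[r,255:312]))
"
```

```text
[[406.7 199.6]
 [414.5 192. ]
 [429.4 177.5]]
bottle side 47 jug 0
206 ....................................................................................................
208 ....................................................................................................
210 ....................................................................................................
212 ....................................................................................................
214 ....................................................................................................
216 ....................................................................................................
218 ........................#...........................................................................
220 .........................############...............................................................
222 .......................................##########...................................................
224 ......................##...#........................#########.......................
[... 3482 characters left out ...]
#.....##.#########
179 .............#..#...#######.....##############.##########
181 ..........##...#..##########......###########.###########
183 .................#########......############.############
185 ..................######.....###########..#.#############
187 ........#.....###########...#########....#.##############
189 ..............##########...##########..#..###############
191 .......#....................#######......################
193 .......................................##################
195 .......##..............................##################
197 ..........#............................########.#########
199 ........................................#####.###########
```

```bash
python3 -c "
from workcell import ticket
print(ticket.finish_job())"
```

```text
the job is handed in; nothing more can be done
None
```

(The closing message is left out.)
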